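# Drive the taper key into the pulley

### The job

Fix the blue pulley to its upright shaft: take the orange-headed taper key from the wooden rack, lower it into the keyway between shaft and pulley hub, sloped side outward, and press or tap it down with about 15 N until it wedges tight and stays so by itself; more than 20 N would overload the hub. Then let go, leaving the other things where they are.

Things in the scene. Friction and masses are not known exactly. Their poses are not given: they have to be found in the camera images.
- key: aluminium taper key, orange head, about 60 g, upright in one of the rack's three slots. Origin at its tip's centre, z up. Shank 64 mm long, 12 mm wide (y); flat face at x = -4 mm; sloped face at x = +4 mm at the tip, running out 1 mm per 10 mm of height. Lowest 3 mm chamfered to 6 x 9 mm. Head: block from x = -7 to 13 mm, 16 mm wide (y), z = 64 to 86 mm; grip it across y
- key_head (a point): centre of the flat top of the key's head, 86 mm above the tip and 3 mm to +x of the key's origin; press here
- stub: fixed plywood block 150 x 130 x 25 mm with an upright steel shaft, 36 mm across, top 85 mm above the bench, in a fixed belt pulley (blue rim 124 mm across, up to 55 mm above the bench; grey hub 76 mm across, top level with the shaft's). Origin under the shaft's axis; +x points from the axis to the keyway, z up
- keyway (a point): middle of the keyway's flat floor at the shaft's top, 11 mm from the axis, 85 mm above the bench; axes as the block's. Slot open on top, 60 mm deep, 15 mm wide (y), 10 to 13 mm in x at the mouth (the pulley sits up to 1.4 mm off centre), its outer side, a black springy liner, sloping in 1 mm per 10 mm of depth to match the key. The key's flat face goes towards this floor: key +x along block +x
- keyway_mid (a point): keyway floor 40 mm below the mouth. With its flat face on the floor the key starts to wedge with its tip 20 to 50 mm below the mouth, different each time (10 mm higher per mm it is held off the floor; let go, it slides on), never at the slot's bottom. Resistance to pressing then grows by some 2 to 9 N per mm. Self-locking: pressed with 15 N it keeps about 9 to 16 N of grip on the shaft when let go
- rack: fixed wooden rack 190 (x) x 70 x 50 mm with three slots 17 (x) x 15 mm, 62 mm apart along x, 35 mm deep; their floors are 15 mm above the bench. What stands in them shares the rack's yaw, and the key's place among them varies. Origin under its centre
- drift: black-handled steel drift pin standing in one of the rack's slots, 10 mm square, 88 mm long, origin at its lower end; leave alone
- gauge: plain brass straight key standing in one of the rack's slots, 12 x 11 mm, 76 mm long with a 16 x 14 mm head, no taper, origin at its lower end; leave alone
- mallet: hammer lying on the bench beyond the work; leave alone
- screwdriver: screwdriver lying on the bench; leave alone
- jar: clear jar with a red lid, 64 mm across, 85 mm tall, origin under its centre; leave alone
- cup: blue mug, 72 mm across, 85 mm tall, origin under its centre; leave alone

How it is judged:
By the outcome, as a careful person would: the job done as asked, in the order asked, and still so for the second after the job is handed in, with the robot touching nothing.
It also fails if it takes over 58 s, if anything falls off the work surface, if the arm or the gripper's body presses on something with over 40 N, if the wrist force passes 120 N, or if a joint passes its speed limit or range.

### The arm

A 6-joint arm with a two-finger parallel gripper is mounted at the origin on the work surface. World frame = base frame: x ahead of the robot, y to its left, z up, the work surface at z = 0. Lengths are in m, angles in rad, forces in N, time in s.
With the tool pointing down it reaches from about 0.325 to 0.775 m from the base axis. Payload 5.5 kg.
Tool frame: the origin (TCP) lies midway between the tips of the shut fingers; the grasp point (between the pads) lies 19 mm behind it (bot.pinch_z is the distance from the TCP to the grasp point, in m); z points along the fingers, y is the line along which they close (so a half turn about z gives the same grasp; the last joint's range is limited). The gripper opens to 85 mm and grips with 20 to 120 N. Pads are 22 mm wide; open, the fingers measure 114 mm over their backs; the gripper's body (76 mm by 85 mm) begins 54 mm behind the grasp point. The pads swing forward as they close: fully open they stand 13 mm farther back than shut.
Start: joints at [-1.187, 0.091, 1.231, -0, 1.82, -0.057], TCP at [0.256, -0.543, 0.201] pointing down, gripper open.
Joint ranges: [-2.87, 2.87], [-0.86, 2.18], [0.17, 2.46], [-1.51, 4.65], [0.06, 2.69], [-2.65, 2.65]. Speed limits (rad/s): [2.57, 2.57, 3.01, 3.14, 3.14, 3.14].

### API

Orientations are given as a unit quaternion [w, x, y, z].
In Python, from bench import bot, vision, models gives the robot as it stands.
- The arm moves only by the tool drive_tool, never from a script. Its argument "plan" is a list of rows, each a list of 4 numbers: the shift along the tool's x, y, z in mm, then the turn about the tool's z in rad. A call has 1 to 5 rows; each row is the pose to reach, as a shift and turn from the pose commanded when the call began, along the tool's axes at that moment; what a row does not reach only later rows make up. A row lasts 1/12 s, in which the tool goes at most 41.7 mm and 7.16 degrees, less where a joint would pass 70% of its speed; a pose out of reach is approached as far as the arm can. A call with a gripper value outside its range is refused whole. "jaw" is the opening, from 0 (shut) to 1 (fully open), set as the call begins (left out, the last holds). The fingers move at their own pace and stop on an object; "squeeze" is the grip in N (left out, the last holds). Time passes only in rows, so rows that repeat a pose let the fingers close. It gives the time, the measured TCP pose, the force, the opening and the grip force at its end, in the units of the state.
- bot.get_state(): the state, without advancing time (a new reading comes with each control period).
- vision.capture(name): name is "side" or "top" or "wrist"; returns a dict with "color" (384x512x3 uint8, red, green, blue), "vfov" (degrees; the focal length in pixels is half the picture's height over the tangent of half this angle, whatever the lens; pixels are square), "cx", "cy" (the principal point, pixels), "world_from_camera" (4x4, takes a point from camera to world coordinates). Camera axes: x right, y up, looking along -z (the intrinsics and any distortion apply to the point x, -y, -z); pixel columns grow to the right and rows downward; lengths in m; the calibration is good to about 2 mm. The wrist camera is an equidistant fisheye: a pixel r from the principal point sees the ray r / f radians off the axis. A picture is of the moment at which its call begins. There is no depth.
- bot.hand_in(): hands the job in; it is judged then, once.
Trained networks look in the newest picture that a camera, given by its name, has taken for a name from the list of things; names that differ only in an ending like _2 or _b are one class to them, and where a whole thing is asked for, a point or a joint stands for the part that bears it (a point fixed in the world has none). Each returns a list of dicts, best first, with "confidence" (0 to 1); they miss things now and then, are a little off and sometimes report something else, mostly with a low value. They report only what shows in the picture. A call takes as long as a camera call.
- models.find_in(camera, name): "at" ([x, y, z] in m, in world coordinates, good to about 4 mm: the middle of the surface that is visible of it).
- models.regions_of(camera, name): "pixels" (384x512 bool, what is visible of it).
- models.landmark_of(camera, name): "at" ([x, y, z] in m, in world coordinates, good to about 4 mm: a listed point, or the origin of a listed thing).
The state is a dict: "t": time; "joint_positions": joint angles; "qvel": joint speeds; "joint_efforts": joint torques, N m; "tcp_pos": TCP position; "orientation": TCP orientation; "ft_force": force on the tool from outside, world axes, zero at the start; "wrist_torque": the same for the moment, N m; "grip_width": finger opening in m; "gripper_force": force on a finger pad.
Only numpy, scipy, OpenCV 4.12 (cv2) and the standard library are available. Lean on these libraries where they do the work, as an engineer would, in place of code of your own. Each camera call takes 0.05 s, during which the arm holds its last target. There are 200 camera calls.

## Working session

There is one attempt and no reset: what is moved stays moved. The work goes in short steps, Python scripts to look and compute and a tool call to move; the robot and the scene stay as the last step left them, time stands still between calls to the robot, and variables do not carry over. Pictures are saved under pics/ and viewed, at most 12 in all, crops included, and the job is handed in when it is done.

Besides the shell and the picture viewer there is one more tool, called after "Request:" as name(argument=value, ...), one argument or row to a line, values as JSON. drive_tool: Moves the arm, as the interface text tells. Its arguments: {"type":"object","properties":{"plan":{"type":"array","items":{"type":"array","items":{"type":"number"}}},"jaw":{"type":"number"},"squeeze":{"type":"number"}},"required":["plan"]}

```bash
mkdir -p pics; ls
python3 - <<'E'
from bench import bot,vision,models
import cv2,numpy as np
s=bot.get_state();print(s['tcp_pos'],s['orientation'],s['ft_force'],s['grip_width'])
ims=[]
for c in ['side','top']:
    p=vision.capture(c);ims.append(p['color'])
    print(c,p['vfov'],np.round(p['world_from_camera'],3).tolist())
    for n in ['key','key_head','stub','keyway','keyway_mid','rack','drift','gauge','jar','cup']:
        r=models.landmark_of(c,n)
        print(n,[(np.round(d['at'],4).tolist(),round(d['confidence'],2)) for d in r[:2]])
    r=models.find_in(c,'key');print('find key',[(np.round(d['at'],4).tolist(),round(d['confidence'],2)) for d in r[:2]])
cv2.imwrite('pics/a.png',cv2.resize(np.vstack(ims)[:,:,::-1],(400*2,600*2))[:0] if 0 else np.vstack(ims)[:,:,::-1][:, :])
for i,c in enumerate(ims): cv2.imwrite(f'pics/a{i}.png',c[:,:,::-1])
E
```

```text
pics
[ 0.25587034 -0.54234615  0.19993049] [-9.55514835e-04  9.75812884e-01  2.18605287e-01 -1.73083033e-04] [-0.16063453  0.36337875 -0.51345241] 0.08528962300255533
side 53.76903365203349 [[0.994, 0.091, -0.053, 0.561], [-0.104, 0.783, -0.614, -0.642], [-0.014, 0.616, 0.788, 0.909], [0.0, 0.0, 0.0, 1.0]]
key [([0.4541, -0.126, 0.0138], 0.45)]
key_head [([0.7494, -0.2534, -0.0028], 0.73), ([0.4581, -0.1336, 0.0998], 0.63)]
stub [([0.5672, 0.2266, 0.0036], 0.85)]
keyway [([0.5794, 0.2255, 0.0854], 0.83), ([0.6502, 0.4125, 0.0014], 0.7)]
keyway_mid [([0.5773, 0.2254, 0.0439], 0.78)]
rack [([0.5134, -0.1483, 0.0025], 0.85), ([0.7727, 0.1435, 0.0009], 0.31)]
drift [([0.5746, -0.1648, 0.0161], 0.56)]
gauge [([0.5133, -0.1506, 0.0144], 0.66)]
jar [([0.6403, -0.4085, 0.0046], 0.57)]
cup [([0.6508, 0.411, 0.0015], 0.79)]
find key []
top 52.640778725499416 [[-0.023, 0.998, -0.064, 0.538], [-0.999, -0.022, 0.027, 0.013], [0.026, 0.064, 0.998, 1.082], [0.0, 0.0, 0.0, 1.0]]
key [([0.4542, -0.1286, 0.0176], 0.56)]
key_head []
stub [([0.5735, 0.2309, 0.0017], 0.91), ([0.4527, -0.1256, 0.0149], 0.63)]
keyway [([0.5829, 0.2241, 0.0821], 0.69)]
keyway_mid [([0.5811, 0.2289, 0.0466], 0.9)]
rack [([0.5166, -0.1481, 0.0012], 0.97)]
drift [([0.5741, -0.1654, 0.0166], 0.61), ([0.5143, -0.1482, 0.0169], 0.36)]
gauge [([0.5154, -0.1497, 0.0164], 0.43)]
jar [([0.6453, -0.4076, 0.0009], 0.58), ([0.5201, -0.1412, 0.001], 0.42)]
cup [([0.6487, 0.4101, 0.0026], 0.64)]
find key [([0.4613, -0.1238, 0.1034], 0.47)]
```

View pics/a0.png

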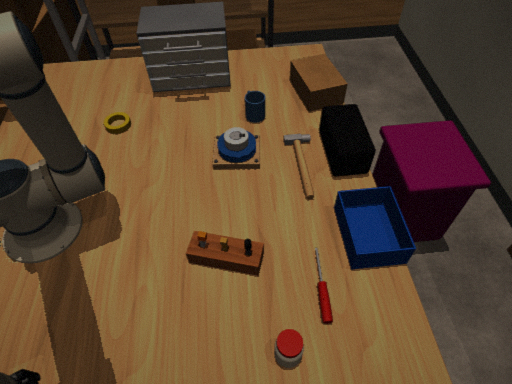

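View pics/a1.png

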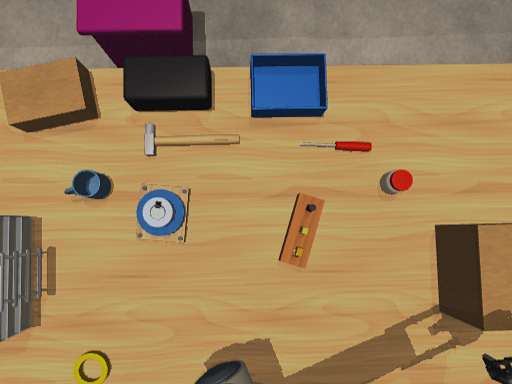

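Side view: the rack is at about (225,252) and the orange key head is in its left slot at (203,240). The stub is at (237,145) with its dark keyway slot on the far (+x) side. In the top view the keyway is at (157,203), the hub centre at (161,211), and the key at (299,252).

```bash
cat > h.py <<'E'
from bench import bot,vision,models
import numpy as np,cv2
from scipy.spatial.transform import Rotation as R
def pose():
    s=bot.get_state();q=s['orientation'];r=R.from_quat([q[1],q[2],q[3],q[0]]).as_matrix()
    return s,np.array(s['tcp_pos']),r,np.arctan2(r[1,0],r[0,0])
def to(p,yaw=None):
    s,t,r,y=pose(); d=r.T@(np.array(p)-t)*1000
    print('shift mm',np.round(d,1),'turn',None if yaw is None else np.round((y-yaw+np.pi)%(2*np.pi)-np.pi,3),'| tcp',np.round(t,4),'yaw',round(y,3),'t',s['t'])
def px(p,cap):  # world -> pixel of the fisheye wrist camera
    T=np.linalg.inv(cap['world_from_camera']);c=T[:3,:3]@np.array(p)+T[:3,3];c=np.array([c[0],-c[1],-c[2]])
    f=192/np.tan(np.radians(cap['vfov']/2));n=np.hypot(c[0],c[1]);th=np.arctan2(n,c[2])
    return np.array([cap['cx'],cap['cy']])+f*th*c[:2]/n
def plane(uv,z,cap): # fisheye pixel -> world point at height z
    W=np.array(cap['world_from_camera']);f=192/np.tan(np.radians(cap['vfov']/2))
    d=np.array(uv,float)-[cap['cx'],cap['cy']];r=np.hypot(*d);th=r/f
    c=np.array([np.sin(th)*d[0]/r,-np.sin(th)*d[1]/r,-np.cos(th)]);w=W[:3,:3]@c
    return W[:3,3]+w*(z-W[2,3])/w[2]
E
python3 -c "
from h import *
to([.457,-.128,.2],-.3)"
```

```text
shift mm [ 358.7 -289.3    1.1] turn 0.741 | tcp [ 0.256  -0.5427  0.2011] yaw 0.441 t 1.2
```

Request:
drive_tool(
  plan=[
    [32,-26,0,0.12],
    [64,-52,0,0.24],
    [96,-78,0,0.36],
    [128,-104,0,0.48],
    [160,-130,0,0.6],
  ],
  jaw=1,
  squeeze=40,
)

```text
t: 1.62
tcp_pos: [0.3442, -0.3583, 0.2012]
orientation: [0.0, 0.997, -0.078, 0.0]
ft_force: [0.7, -0.1, 0.8]
grip_width: 0.0854
gripper_force: 0.0
```

```bash
python3 -c "
from h import *
to([.457,-.128,.2],-.3)"
```

```text
shift mm [  75.5 -245.1    1.2] turn 0.143 | tcp [ 0.3442 -0.3583  0.2012] yaw -0.157 t 1.6167
```

Request:
drive_tool(
  plan=[
    [12,-40,0,0.1],
    [24,-79,0,0.143],
    [36,-118,0,0.143],
    [48,-157,0,0.143],
    [60,-195,0,0.143],
  ],
)

```text
t: 2.03
tcp_pos: [0.4328, -0.1744, 0.2015]
orientation: [0.0, 0.989, -0.146, 0.001]
ft_force: [0.6, -1.4, 1.2]
grip_width: 0.0851
gripper_force: 0.0
```

Request:
drive_tool(
  plan=[
    [16,-40,0,0],
    [23,-46,0,0],
    [23,-46,0,0],
  ],
)

```text
t: 2.28
tcp_pos: [0.469, -0.1368, 0.2008]
orientation: [-0.0, 0.99, -0.144, -0.0]
ft_force: [0.9, -0.0, 0.3]
grip_width: 0.0855
gripper_force: 0.0
```

Run:
```python
from h import *
to([.457,-.128,.2],-.3)
p=vision.capture('wrist');print(p['vfov'],p['cx'],p['cy'],np.round(p['world_from_camera'],3).tolist())
for n in ['key','key_head','rack','drift','gauge']:
    print(n,[(np.round(d['at'],4).tolist(),round(d['confidence'],2)) for d in models.landmark_of('wrist',n)[:2]])
print('f',[(np.round(d['at'],4).tolist(),round(d['confidence'],2)) for d in models.find_in('wrist','key')[:2]])
cv2.imwrite('pics/w1.png',cv2.resize(p['color'][:,:,::-1],(800,600),interpolation=cv2.INTER_CUBIC))
np.save('w1.npy',p,allow_pickle=True)
```

```text
shift mm [-14.   -5.    0.8] turn 0.011 | tcp [ 0.469  -0.1368  0.2008] yaw -0.289 t 2.2833
65.70646984690485 257.3596573716444 191.1326124961587 [[-0.285, 0.921, 0.267, 0.536], [-0.959, -0.274, -0.079, -0.158], [0.0, -0.278, 0.961, 0.373], [0.0, 0.0, 0.0, 1.0]]
key [([0.4549, -0.1311, 0.0116], 0.85)]
key_head [([0.4631, -0.129, 0.1031], 0.72), ([0.5774, -0.1675, 0.017], 0.29)]
rack [([0.5124, -0.1431, 0.003], 0.95)]
drift [([0.5784, -0.1669, 0.0142], 0.85), ([0.5109, -0.1474, 0.0146], 0.41)]
gauge [([0.5087, -0.1449, 0.0132], 0.79)]
f [([0.4603, -0.1318, 0.0998], 0.9)]
```

View pics/w1.png

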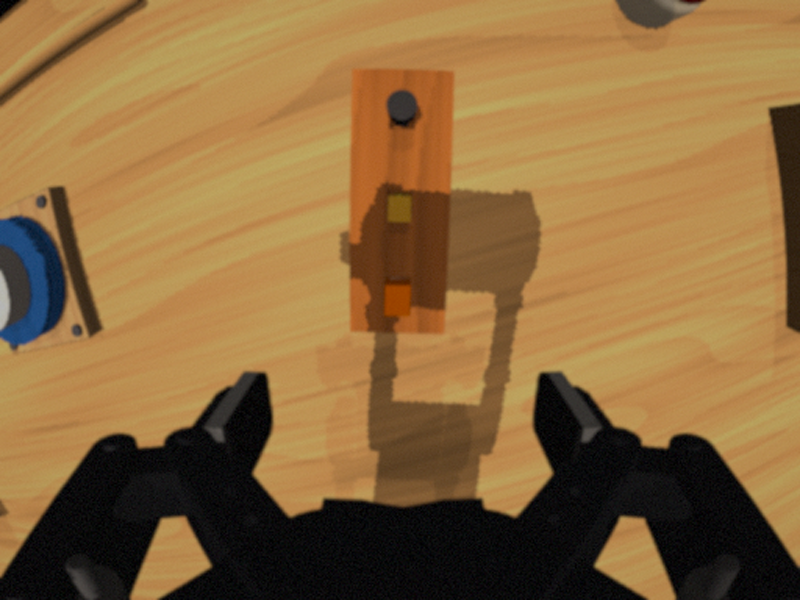

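Wrist view: the orange key head is at about (398,300), the brass gauge at (399,208) and the drift at (402,107). The rack looks aligned with the tool to within a degree or so.

Run:
```python
from h import *
p=np.load('w1.npy',allow_pickle=True).item()
m=models.regions_of('wrist','key')[0]['pixels']
ys,xs=np.where(m);print(xs.min(),xs.max(),ys.min(),ys.max(),m.sum())
hsv=cv2.cvtColor(p['color'],cv2.COLOR_RGB2HSV)
sub=hsv[172:208,240:270]
print(sub[::2,14].tolist()); print(sub[18,::2].tolist())
# rack edges: lines at z=.05 left edge & right edge in 800 px scale
f=.64
for a in [(352,72),(350,330),(453,72),(444,332)]:
    print(a,np.round(plane((a[0]*f,a[1]*f),.05,p),4))
for a in [(398,300),(384,284),(411,284),(384,316),(411,316)]:
    print(a,np.round(plane((a[0]*f,a[1]*f),.101,p),4))
a=plane((399*f,208*f),.091,p);print(a)
a=plane((402*f,105*f),.103,p);print(a)
```

```text
245 262 178 202 410
[[13, 207, 96], [13, 212, 94], [11, 177, 91], [12, 179, 84], [12, 255, 80], [13, 255, 116], [13, 255, 153], [13, 255, 155], [14, 255, 156], [13, 255, 153], [13, 255, 156], [13, 255, 155], [13, 255, 153], [13, 255, 155], [14, 255, 153], [13, 228, 133], [13, 221, 106], [12, 196, 142]]
[[12, 201, 103], [13, 200, 102], [12, 198, 98], [13, 243, 126], [13, 255, 154], [13, 255, 154], [13, 255, 156], [13, 255, 153], [13, 255, 155], [13, 255, 156], [13, 255, 156], [13, 255, 130], [12, 194, 101], [12, 197, 97], [12, 205, 87]]
(352, 72) [ 0.6114 -0.1441  0.05  ]
(350, 330) [ 0.4343 -0.0869  0.05  ]
(453, 72) [ 0.5917 -0.2105  0.05  ]
(444, 332) [ 0.4128 -0.1534  0.05  ]
(398, 300) [ 0.4605 -0.1325  0.101 ]
(384, 284) [ 0.4726 -0.1272  0.101 ]
(411, 284) [ 0.4679 -0.1429  0.101 ]
(384, 316) [ 0.4531 -0.1212  0.101 ]
(411, 316) [ 0.4484 -0.1372  0.101 ]
[ 0.51324537 -0.14878517  0.091     ]
[ 0.5714666  -0.16799091  0.103     ]
```

```bash
python3 -c "
from h import *
to([.4605,-.1325,.072],-.31)"
```

```text
shift mm [ -8.6  -5.3 129.2] turn 0.015 | tcp [ 0.4672 -0.14    0.2012] yaw -0.295 t 2.6833
```

Request:
drive_tool(
  plan=[
    [-8.6,-5.3,0,0.015],
    [-8.6,-5.3,38,0.015],
    [-8.6,-5.3,76,0.015],
    [-8.6,-5.3,110,0.015],
    [-8.6,-5.3,129,0.015],
  ],
)

```text
t: 3.1
tcp_pos: [0.4585, -0.1305, 0.0677]
orientation: [-0.001, 0.988, -0.154, -0.003]
ft_force: [0.3, -0.3, -0.8]
grip_width: 0.0854
gripper_force: 0.0
```

Request:
drive_tool(
  plan=[
    [0,0,0,0],
    [0,0,0,0],
    [0,0,0,0],
    [0,0,0,0],
    [0,0,0,0],
  ],
  jaw=0,
  squeeze=50,
)

```text
t: 3.52
tcp_pos: [0.4621, -0.1318, 0.0745]
orientation: [0.0, 0.988, -0.154, 0.002]
ft_force: [-0.2, 1.2, 0.7]
grip_width: 0.0254
gripper_force: 0.0
```

Request:
drive_tool(
  plan=[
    [0,0,0,0],
    [0,0,0,0],
    [0,0,0,0],
    [0,0,0,0],
  ],
)

```text
t: 3.85
tcp_pos: [0.461, -0.1314, 0.0723]
orientation: [0.0, 0.988, -0.154, 0.0]
ft_force: [-0.7, -0.2, -0.2]
grip_width: 0.0002
gripper_force: 0.0
```

Run:
```python
from h import *
to([.4605,-.1325,.072],-.31)
p=vision.capture('wrist');cv2.imwrite('pics/w2.png',cv2.resize(p['color'][:,:,::-1],(512,384)))
q=vision.capture('side');cv2.imwrite('pics/s2.png',cv2.resize(q['color'][200:300,150:290,::-1],None,fx=3,fy=3))
im=np.zeros((384,932,3),np.uint8);im[:,:512]=p['color'];im[:300,512:]=cv2.resize(q['color'][200:300,150:290],(420,300));cv2.imwrite('pics/w2.png',cv2.resize(im,(800,330))[:,:,::-1])
```

```text
shift mm [-0.2  1.2  0.3] turn 0.002 | tcp [ 0.461  -0.1314  0.0723] yaw -0.308 t 3.85
```

View pics/w2.png

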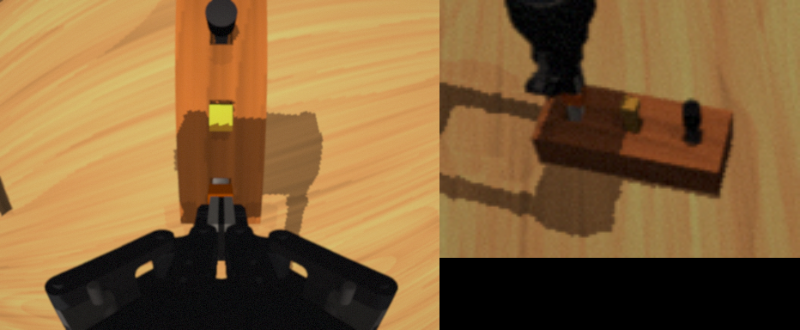

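The fingers have shut fully. The silver shank and orange head show just in front of (+x of) the fingertips, at about (221,185), so I project known points to see where the key really is.

Run:
```python
from h import *
p=vision.capture('wrist')
s,t,r,y=pose();print(t)
print('tcp px',px(t,p),'pinch',px(t-r[:,2]*bot.pinch_z,p))
for n in ['key','key_head','gauge']:
    print(n,[(np.round(d['at'],4).tolist(),round(d['confidence'],2)) for d in models.landmark_of('wrist',n)[:2]])
c=np.array([.4605,-.1325]);u=np.array([np.cos(.31),-np.sin(.31)]);v=np.array([np.sin(.31),np.cos(.31)])
for z in(.101,.079):
  for a in(-10,10):
    print(z,a,px([*(c+u*a/1000),z],p))
print(px([*(c+u*.007),.05],p))
im=p['color'][170:384,170:342];cv2.imwrite('pics/w3.png',cv2.resize(im[:,:,::-1],None,fx=2.8,fy=2.8,interpolation=cv2.INTER_CUBIC))
```

```text
[ 0.46091644 -0.13134445  0.07202476]
tcp px [256.09391374 222.43109697] pinch [255.98391631 234.82938728]
key [([0.4562, -0.1331, 0.0091], 0.63)]
key_head []
gauge [([0.5091, -0.1456, 0.0127], 0.96), ([0.5119, -0.144, 0.0009], 0.68)]
0.101 -10 [258.16095644 259.07264917]
0.101 10 [258.25046181 225.71584319]
0.079 -10 [258.05137121 241.71262357]
0.079 10 [258.12302052 211.32829435]
[257.98522906 200.98645083]
```

View pics/w3.png

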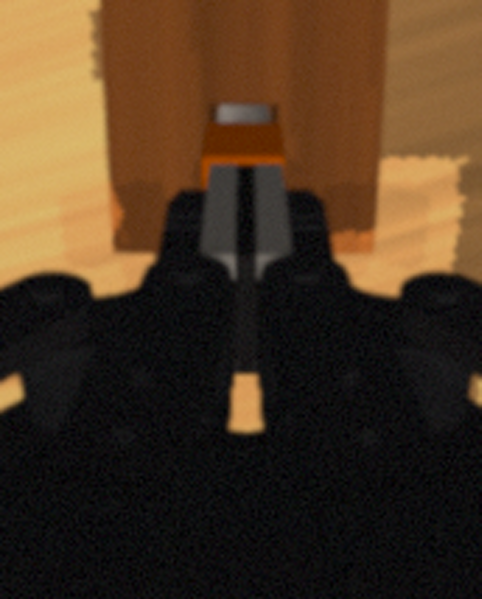

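Run:
```python
from h import *
print(bot.pinch_z)
s,t,r,y=pose();print(t,s['grip_width'],s['joint_positions'])
p=vision.capture('wrist')
for a,b in [(11,0),(0,0),(-11,0)]:
  for z in (0,-19,-32): print(a,z,np.round(px(t+r@np.array([a,b,z])/1000,p)))
def pin(P,q):
    T=np.linalg.inv(q['world_from_camera']);c=T[:3,:3]@np.array(P)+T[:3,3];f=192/np.tan(np.radians(q['vfov']/2))
    return np.array([q['cx']+f*c[0]/-c[2],q['cy']-f*c[1]/-c[2]])
c=np.array([.4605,-.1325]);u=np.array([np.cos(.31),-np.sin(.31)])
ims=[]
for n in('side','top'):
    q=vision.capture(n);P=[t,t-[0,0,-.019],[*(c+u*.01),.101],[*(c-u*.01),.101]]
    h=np.array([pin(k,q) for k in P]);o=np.int32(h[0]-30)
    im=cv2.resize(q['color'][o[1]:o[1]+60,o[0]:o[0]+60],(400,400),interpolation=cv2.INTER_CUBIC)
    for k,cl in zip(h,[(255,0,0),(255,255,0),(0,255,0),(0,255,255)]): cv2.circle(im,tuple(int(v) for v in (k-o+.5)*400/60),3,cl,-1)
    ims.append(im)
cv2.imwrite('pics/s3.png',np.hstack(ims)[:,:,::-1])
```

```text
0.0187
[ 0.46091132 -0.13134023  0.07202154] 0.00033560967760125473 [-3.48619302e-01 -2.25779101e-01  1.76179755e+00  2.17060125e-05
  1.60575751e+00  1.53058959e+00]
11 0 [256. 206.]
11 -19 [256. 217.]
11 -32 [256. 226.]
0 0 [256. 222.]
0 -19 [256. 235.]
0 -32 [256. 245.]
-11 0 [256. 238.]
-11 -19 [256. 252.]
-11 -32 [256. 263.]
```

View pics/s3.png

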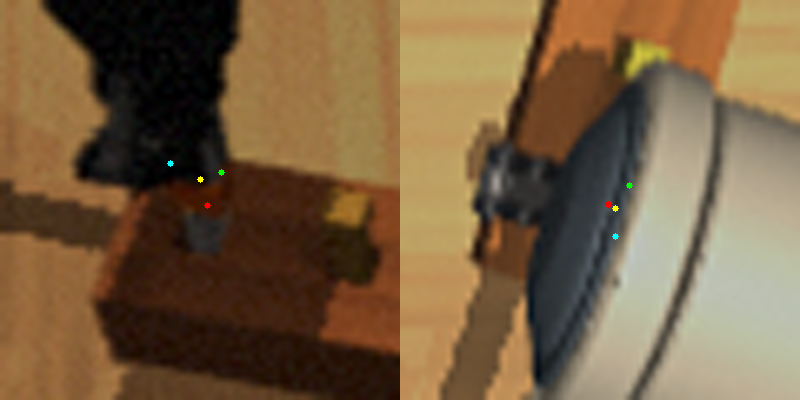

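The side view has the shut fingertips just above the orange head at about (205,185). The wrist view agrees: the tips sit some 30 mm short of the reported TCP, so the jaws closed above the head. I'll open, go 20 mm lower (still clear of the rack top) and close again.

Request:
drive_tool(
  plan=[
    [0,0,0,0],
    [0,0,0,0],
    [0,0,0,0],
    [0,0,0,0],
    [0,0,0,0],
  ],
  jaw=1,
)

```text
t: 4.72
tcp_pos: [0.4609, -0.1314, 0.0721]
orientation: [-0.0, 0.988, -0.154, -0.0]
ft_force: [-0.7, 0.3, -0.7]
grip_width: 0.0604
gripper_force: 0.0
```

Request:
drive_tool(
  plan=[
    [0,0,0,0],
    [0,1,7,0],
    [0,1,14,0],
    [0,1,20,0],
    [0,1,20,0],
  ],
)

```text
t: 5.13
tcp_pos: [0.4595, -0.1319, 0.0497]
orientation: [-0.0, 0.988, -0.154, -0.002]
ft_force: [-0.5, -0.1, -0.3]
grip_width: 0.0854
gripper_force: 0.0
```

Request:
drive_tool(
  plan=[
    [0,0,0,0],
    [0,0,0,0],
    [0,0,0,0],
    [0,0,0,0],
    [0,0,0,0],
  ],
  jaw=0,
)

```text
t: 5.55
tcp_pos: [0.4608, -0.1324, 0.0524]
orientation: [0.0, 0.988, -0.154, 0.0]
ft_force: [0.0, -0.0, -0.2]
grip_width: 0.0256
gripper_force: 0.0
```

Request:
drive_tool(
  plan=[
    [0,0,0,0],
    [0,0,0,0],
    [0,0,0,0],
  ],
)

```text
t: 5.8
tcp_pos: [0.4609, -0.1323, 0.0525]
orientation: [-0.0, 0.988, -0.154, 0.0]
ft_force: [-0.1, 1.4, 2.2]
grip_width: 0.015
gripper_force: 52.1
```

Request:
drive_tool(
  plan=[
    [0,0,-8,0],
    [0,0,-25,0],
    [0,0,-55,0],
    [0,0,-90,0],
    [0,0,-125,0],
  ],
)

```text
t: 6.22
tcp_pos: [0.4599, -0.1322, 0.1781]
orientation: [-0.0, 0.988, -0.154, -0.001]
ft_force: [1.0, -0.3, 0.3]
grip_width: 0.0146
gripper_force: 51.8
```

Run:
```python
from h import *
s,t,r,y=pose();print(s['ft_force'],s['gripper_force'],s['grip_width'])
to([.58,.2285,.182],0)
```

```text
[ 1.02583147 -0.31265197  0.31149459] 51.79091513156891 0.014574820800295301
shift mm [   4.9 -380.1   -3.9] turn -0.308 | tcp [ 0.4599 -0.1322  0.1781] yaw -0.308 t 6.2167
```

Request:
drive_tool(
  plan=[
    [-4,-38,-3,-0.1],
    [-8,-76,-4,-0.2],
    [-13,-115,-4,-0.3],
    [-18,-154,-4,-0.308],
    [-23,-193,-4,-0.308],
  ],
)

```text
t: 6.63
tcp_pos: [0.4973, 0.0602, 0.1817]
orientation: [0.0, 1.0, -0.0, 0.0]
ft_force: [0.4, -0.4, -1.3]
grip_width: 0.0148
gripper_force: 51.7
```

Run:
```python
from h import *
to([.53,.2285,.182],0)
```

```text
shift mm [  32.6 -168.3   -0.3] turn -0.0 | tcp [0.4973 0.0602 0.1817] yaw -0.0 t 6.6333
```

Request:
drive_tool(
  plan=[
    [8,-40,0,0],
    [16,-80,0,0],
    [24,-120,0,0],
    [32,-155,0,0],
    [33,-168,0,0],
  ],
)

```text
t: 7.05
tcp_pos: [0.5302, 0.2309, 0.1805]
orientation: [-0.001, 1.0, 0.002, -0.001]
ft_force: [0.5, -0.1, -0.9]
grip_width: 0.0147
gripper_force: 51.7
```

Request:
drive_tool(
  plan=[
    [0,0,0,0],
    [0,0,0,0],
    [0,0,0,0],
  ],
)

```text
t: 7.3
tcp_pos: [0.5304, 0.2253, 0.1813]
orientation: [0.0, 1.0, -0.001, -0.0]
ft_force: [0.5, -0.7, -0.9]
grip_width: 0.0145
gripper_force: 51.8
```

Run:
```python
from h import *
s,t,r,y=pose();print(t,y)
p=vision.capture('wrist');np.save('w4.npy',p,allow_pickle=True)
for n in ['key','key_head','stub','keyway','keyway_mid']:
    print(n,[(np.round(d['at'],4).tolist(),round(d['confidence'],2)) for d in models.landmark_of('wrist',n)[:2]])
cv2.imwrite('pics/w4.png',cv2.resize(p['color'][:,:,::-1],(800,600),interpolation=cv2.INTER_CUBIC))
```

```text
[0.53039055 0.22532045 0.18126591] -0.0013555242486461457
key [([0.5228, 0.2261, 0.1367], 0.9)]
key_head [([0.5335, 0.2283, 0.2316], 0.86), ([0.5147, -0.1425, -0.0005], 0.43)]
stub [([0.5689, 0.2248, 0.0001], 0.79)]
keyway [([0.5811, 0.2271, 0.0876], 0.75)]
keyway_mid [([0.5797, 0.2282, 0.0458], 0.93)]
```

View pics/w4.png

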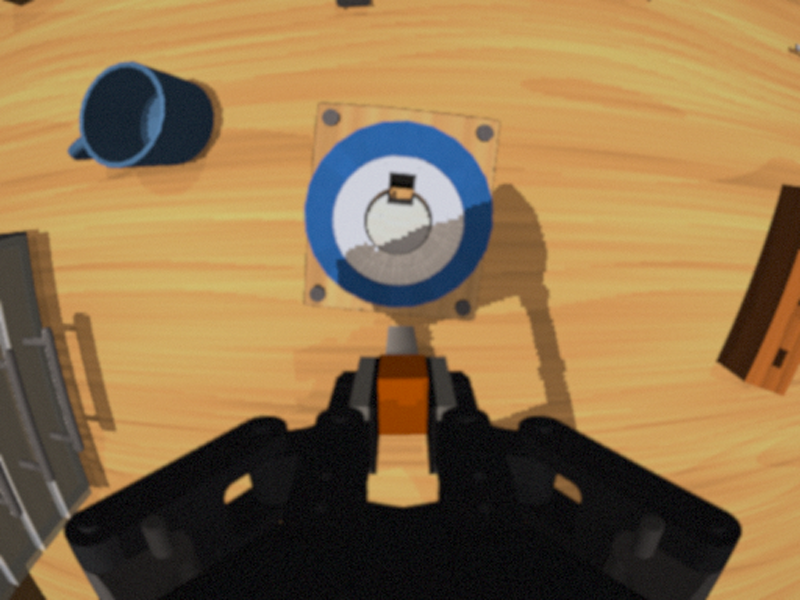

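Wrist view: the head is gripped between the fingers at (403,395) with the shank hanging in front at (401,340). The keyway opening is at (402,187), on the +x side of the shaft at (398,220), and the block is turned a few degrees.

Run:
```python
from h import *
p=np.load('w4.npy',allow_pickle=True).item()
f=.64;P=lambda u,v,z:plane((u*f,v*f),z,p)
B=[P(*a,.028) for a in[(331,117),(484,132),(317,292),(462,306)]]
for i,j in((2,0),(3,1)): d=B[j]-B[i];print('yaw',np.arctan2(d[1],d[0]))
for i,j in((1,0),(3,2)): d=B[j]-B[i];print('yaw',np.arctan2(-d[0],d[1]))
print('centre',np.mean(B,0))
m=[models.regions_of('wrist','keyway')]
# slot: dark / coloured pixels near keyway
im=p['color'][100:145,235:280];hsv=cv2.cvtColor(im,cv2.COLOR_RGB2HSV)
print(im[5:35,22].tolist())
print(im[20,8:38].tolist())
g=cv2.resize(p['color'][60:205,185:330],(870,870),interpolation=cv2.INTER_CUBIC)[:600,:][:, :800]
cv2.imwrite('pics/w5.png',g[:,:,::-1])
```

```text
yaw -0.10695313123763558
yaw -0.10231993058766632
yaw -0.09906319001722724
yaw -0.10217501423997899
centre [0.56892713 0.22706079 0.028     ]
[[206, 209, 219], [208, 208, 219], [208, 209, 218], [206, 208, 217], [201, 203, 214], [171, 171, 180], [109, 109, 114], [52, 52, 52], [33, 28, 26], [27, 28, 22], [32, 32, 28], [26, 23, 23], [26, 23, 20], [17, 10, 12], [46, 34, 18], [123, 93, 56], [186, 142, 89], [210, 158, 97], [212, 160, 100], [211, 160, 100], [201, 152, 94], [176, 132, 88], [114, 89, 62], [66, 57, 51], [69, 67, 67], [114, 114, 110], [167, 169, 166], [199, 200, 198], [208, 210, 207], [208, 210, 206]]
[[207, 211, 220], [206, 208, 220], [201, 203, 212], [195, 196, 204], [181, 179, 186], [154, 148, 148], [120, 104, 95], [118, 90, 62], [141, 105, 66], [149, 111, 68], [142, 108, 67], [136, 104, 66], [130, 99, 60], [122, 92, 55], [123, 93, 56], [120, 87, 54], [114, 86, 53], [103, 75, 45], [91, 67, 40], [86, 63, 39], [88, 72, 54], [113, 105, 102], [157, 156, 161], [194, 196, 205], [207, 208, 220], [206, 209, 219], [206, 207, 218], [207, 209, 219], [209, 210, 220], [206, 208, 219]]
```

View pics/w5.png

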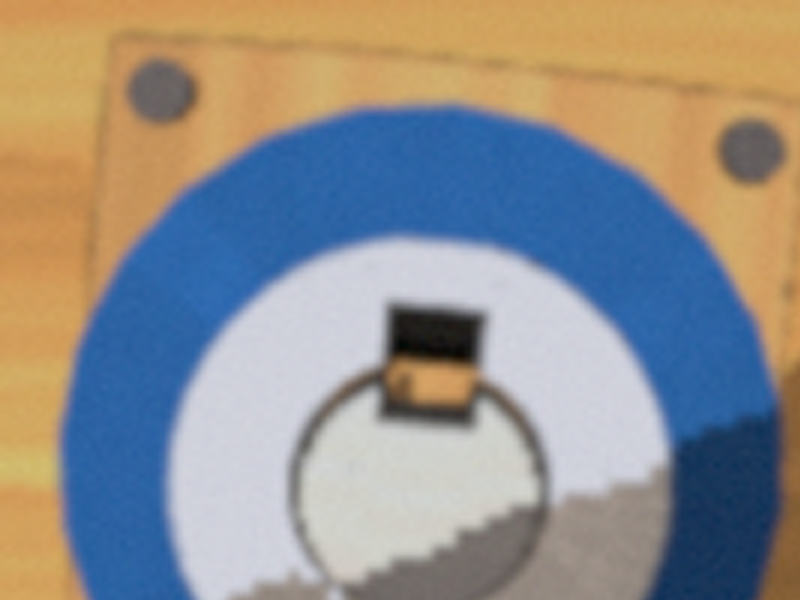

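The close-up shows the keyway slot with its corners at about (388,303), (487,311), (382,420) and (472,425). The black liner is on the far side and the floor edge is on the shaft side.

Run:
```python
from h import *
p=np.load('w4.npy',allow_pickle=True).item()
Z=lambda u,v,z:plane((185+(u+.5)/6-.5,60+(v+.5)/6-.5),z,p)
C=[Z(*a,.085) for a in[(388,303),(487,311),(382,420),(472,425)]]
psi=-.103;e=np.array([np.cos(psi),np.sin(psi),0]);l=np.array([-e[1],e[0],0])
for c in C: print(np.round(c,4), 'x',round(c@e*1000,1),'y',round(c@l*1000,1))
ax=np.array([.5689,.2271,0]);print('bolt centre',ax@e*1000,ax@l*1000)
h=Z(420,483,.085);print('shaft c',np.round(h,4),h@e*1000,h@l*1000)
# key in hand, 800px coords of w4
f=.64;P=lambda u,v,z:plane((u*f,v*f),z,p)
s,t,r,y=pose();print(t,y)
zt=t[2]+.0485
for a in[(378,378),(428,378),(380,433),(428,433)]: print(np.round((P(*a,zt)-t)*1000,1))
zb=zt-.086
for a in[(389,328),(414,328)]: print('tip?',np.round((P(*a,zb)-t)*1000,1))
```

```text
[0.598  0.2316 0.085 ] x 571.1 y 291.9
[0.5968 0.2169 0.085 ] x 571.4 y 277.1
[0.5804 0.2326 0.085 ] x 553.4 y 291.1
[0.5796 0.2191 0.085 ] x 554.0 y 277.6
bolt centre 542.5349747147823 284.3895588998135
shaft c [0.5708 0.227  0.085 ] 544.4115156338731 284.43843044171933
[0.53048992 0.22580289 0.18133996] -0.0015621318650368033
[ 9.7  6.  48.5]
[ 9.7 -8.8 48.5]
[-9.7  5.8 48.5]
[-9.7 -9.2 48.5]
tip? [ -5.5   5.1 -37.5]
tip? [ -5.5  -6.9 -37.5]
```

Run:
```python
from h import *
p=np.load('w4.npy',allow_pickle=True).item()
t=np.array([.5304,.2253,.1813])
for b in(0,4,6):
  b_=np.radians(b);print('tilt',b)
  for n,x,z in[('front top',13,86),('back top',-7,86),('front bot',13,64),('tip ch',3,0),('tip',4.3,3)]:
    d=np.array([x-3,z-75]);d=np.array([d[0]*np.cos(b_)+d[1]*np.sin(b_),-d[0]*np.sin(b_)+d[1]*np.cos(b_)])
    print(n,np.round(px(t+np.array([d[0],0,d[1]-37.5+75])/1000,p)/.64,1))
im=p['color'];print(im[200:252,256].tolist())
```

```text
tilt 0
front top [400.  377.3]
back top [400.2 434.1]
front bot [400.2 349.1]
tip ch [400.6 317.4]
tip [400.6 316.8]
tilt 4
front top [400. 374.]
back top [400.2 433.1]
front bot [400.2 350.5]
tip ch [400.6 327.8]
tip [400.6 326.9]
tilt 6
front top [400.  372.4]
back top [400.2 432.6]
front bot [400.2 351.3]
tip ch [400.7 333.1]
tip [400.6 332. ]
[[124, 91, 56], [123, 89, 52], [125, 89, 51], [131, 94, 53], [132, 93, 55], [130, 94, 55], [127, 92, 49], [131, 95, 63], [122, 95, 72], [111, 97, 88], [106, 98, 91], [107, 99, 93], [103, 96, 88], [109, 101, 92], [107, 100, 92], [108, 100, 94], [103, 97, 90], [105, 98, 90], [108, 100, 95], [108, 100, 93], [107, 98, 94], [106, 99, 92], [107, 98, 93], [108, 100, 93], [101, 94, 86], [97, 86, 79], [97, 75, 63], [91, 52, 30], [91, 39, 0], [88, 35, 0], [93, 39, 0], [92, 41, 1], [90, 38, 0], [91, 36, 0], [90, 37, 0], [91, 42, 0], [92, 35, 0], [96, 45, 1], [91, 38, 0], [93, 40, 0], [94, 39, 0], [108, 48, 0], [136, 58, 0], [158, 68, 0], [167, 76, 0], [170, 78, 0], [173, 78, 0], [171, 77, 0], [170, 76, 0], [171, 77, 0], [170, 74, 0], [169, 75, 0]]
```

```bash
cat >> h.py <<'E'
PSI=-.103;E_=np.array([np.cos(PSI),np.sin(PSI),0]);L_=np.array([-E_[1],E_[0],0])
def stub(x,y,z): return (E_*x+L_*y)/1000+np.array([0,0,z])
def instub(p): p=np.array(p);return np.round([p@E_*1000,p@L_*1000,p[2]*1000],1)
E
python3 - <<'E'
from h import *
to(stub(566,285,.1325),PSI)
E
```

```text
shift mm [61.8  0.4 48.9] turn 0.101 | tcp [0.5305 0.2258 0.1813] yaw -0.002 t 7.65
```

Request:
drive_tool(
  plan=[
    [30,0,0,0.05],
    [62,0.4,10,0.101],
    [62,0.4,30,0.101],
    [62,0.4,46,0.101],
    [62,0.4,46,0.101],
  ],
)

```text
t: 8.07
tcp_pos: [0.591, 0.2251, 0.1297]
orientation: [0.001, 0.999, -0.051, -0.004]
ft_force: [-0.5, -0.6, -1.4]
grip_width: 0.0151
gripper_force: 51.8
```

Request:
drive_tool(
  plan=[
    [0,0,0,0],
    [0,0,0,0],
    [0,0,0,0],
  ],
)

```text
t: 8.32
tcp_pos: [0.5929, 0.2264, 0.1375]
orientation: [-0.001, 0.999, -0.051, 0.002]
ft_force: [-0.1, 0.7, 0.8]
grip_width: 0.0144
gripper_force: 51.7
```

Run:
```python
from h import *
s,t,r,y=pose();print(instub(t),y,s['ft_force'],px(t,vision.capture('wrist')))
p=vision.capture('wrist');np.save('w6.npy',p,allow_pickle=True)
for n in ['key','key_head','keyway']:
    print(n,[(instub(d['at']),round(d['confidence'],2)) for d in models.landmark_of('wrist',n)[:1]])
g=cv2.resize(p['color'][105:255,156:356],(800,600),interpolation=cv2.INTER_CUBIC)
cv2.imwrite('pics/w6.png',g[:,:,::-1])
```

```text
[566.5 286.1 137.5] -0.10130488399928222 [-0.14759878  0.66314914  0.76476788] [256.18769574 222.15963472]
key [(array([562.2, 286.2,  94.7]), 0.97)]
key_head [(array([565.8, 289.2, 184.3]), 0.9)]
keyway [(array([558.9, 288.5,  87.3]), 0.66)]
```

View pics/w6.png

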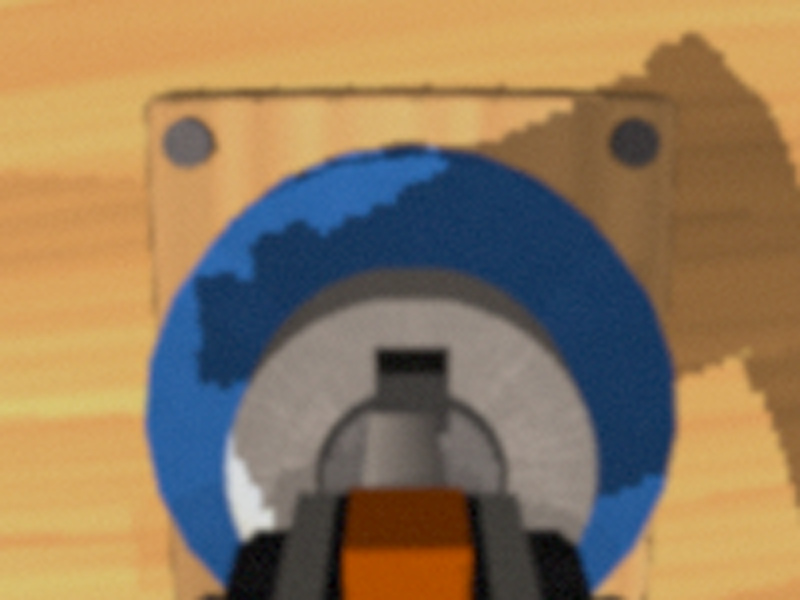

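The key tip is at about (404,408), a little left of the slot centre at (412,375). Yaw is aligned.

Run:
```python
from h import *
p=np.load('w6.npy',allow_pickle=True).item()
Z=lambda u,v,z:instub(plane((156+(u+.5)/4-.5,105+(v+.5)/4-.5),z,p))
s,t,r,y=pose();print(instub(t))
print('outer',Z(377,350,.085),Z(448,350,.085))
print('tip front',Z(404,408,t[2]-.0375),Z(404,408,t[2]-.0345),'head',Z(345,545,t[2]+.0485),Z(472,545,t[2]+.0485),'front bot',Z(404,490,t[2]+.0265))
c=p['color'][190:230,256];print([int(x.sum()) for x in c]);c=p['color'][190:230,262];print([int(x.sum()) for x in c])
for v in(200,204,208,212,216):print(v,[int(x.sum()) for x in p['color'][v,240:275]])
```

```text
[566.2 286.  136.1]
outer [570.9 291.4  85. ] [570.9 277.4  85. ]
tip front [563.5 286.   98.6] [564.5 286.  101.6] head [576.  292.6 184.6] [576.1 277.8 184.6] front bot [573.8 285.8 162.6]
[395, 336, 218, 100, 64, 44, 57, 78, 131, 165, 174, 187, 178, 186, 183, 174, 171, 191, 249, 285, 309, 301, 312, 309, 314, 311, 309, 314, 305, 308, 315, 303, 313, 306, 295, 280, 235, 185, 141, 134]
[408, 338, 211, 100, 45, 53, 57, 88, 131, 156, 176, 188, 180, 174, 184, 181, 182, 187, 205, 220, 225, 231, 230, 232, 241, 241, 236, 249, 247, 251, 249, 248, 253, 246, 238, 234, 209, 170, 136, 140]
200 [419, 429, 417, 411, 414, 410, 410, 409, 394, 324, 236, 182, 170, 172, 178, 190, 174, 173, 181, 179, 179, 180, 176, 176, 184, 173, 180, 222, 326, 391, 415, 419, 417, 428, 425]
204 [410, 412, 411, 410, 408, 388, 363, 314, 275, 228, 194, 182, 179, 182, 181, 169, 183, 186, 175, 188, 182, 166, 184, 176, 180, 181, 180, 194, 233, 282, 329, 363, 392, 409, 426]
208 [418, 351, 276, 221, 197, 207, 241, 267, 289, 303, 299, 283, 275, 275, 263, 259, 249, 248, 229, 223, 217, 208, 205, 196, 188, 183, 167, 199, 242, 277, 269, 235, 208, 198, 225]
212 [209, 233, 282, 310, 329, 316, 306, 325, 362, 386, 381, 368, 356, 348, 336, 320, 312, 300, 281, 278, 251, 251, 230, 225, 201, 188, 206, 234, 284, 324, 342, 337, 333, 324, 304]
216 [271, 299, 325, 319, 310, 289, 302, 333, 375, 382, 372, 365, 350, 342, 333, 323, 309, 297, 285, 276, 271, 251, 236, 229, 217, 243, 291, 325, 338, 331, 338, 333, 337, 334, 342]
```

Request:
drive_tool(
  plan=[
    [-0.5,1.5,0,0],
    [-0.5,1.5,5,0],
    [-0.5,1.5,10,0],
    [-0.5,1.5,15,0],
    [-0.5,1.5,20,0],
  ],
  squeeze=28,
)

```text
t: 8.98
tcp_pos: [0.5915, 0.2246, 0.114]
orientation: [0.0, 0.999, -0.051, -0.0]
ft_force: [0.4, 0.6, -1.2]
grip_width: 0.0148
gripper_force: 51.8
```

Request:
drive_tool(
  plan=[
    [0,0,1,0],
    [0,0,3,0],
    [0,0,5,0],
    [0,0,5,0],
  ],
)

```text
t: 9.32
tcp_pos: [0.5916, 0.2247, 0.1096]
orientation: [0.0, 0.999, -0.051, -0.0]
ft_force: [-0.8, -0.3, 0.4]
grip_width: 0.0145
gripper_force: 51.8
```

Request:
drive_tool(
  plan=[
    [0,0,1,0],
    [-0.5,0,2,0],
    [-0.5,0,4,0],
    [-0.5,0,5,0],
    [-0.5,0,5,0],
  ],
  jaw=0,
  squeeze=28,
)

```text
t: 9.73
tcp_pos: [0.5911, 0.2247, 0.1047]
orientation: [0.0, 0.999, -0.051, -0.0]
ft_force: [-0.8, 0.1, 0.2]
grip_width: 0.0145
gripper_force: 51.8
```

Request:
drive_tool(
  plan=[
    [-0.3,0,1,0],
    [-0.5,0,2,0],
    [-0.5,0,3,0],
    [-0.5,0,4,0],
    [-0.5,0,4,0],
  ],
)

```text
t: 10.15
tcp_pos: [0.5906, 0.2247, 0.1008]
orientation: [0.0, 0.999, -0.051, -0.0]
ft_force: [-0.6, -0.6, -1.5]
grip_width: 0.0149
gripper_force: 51.7
```

Request:
drive_tool(
  plan=[
    [0,0,1,0],
    [0,0,2,0],
    [0,0,3,0],
    [0,0,4,0],
    [0,0,4,0],
  ],
)

```text
t: 10.57
tcp_pos: [0.5906, 0.2247, 0.0968]
orientation: [0.0, 0.999, -0.051, -0.0]
ft_force: [-0.6, 0.5, -0.6]
grip_width: 0.0149
gripper_force: 51.7
```

Request:
drive_tool(
  plan=[
    [0,0,1,0],
    [0,0,2,0],
    [0,0,3,0],
    [0,0,3,0],
  ],
)

```text
t: 10.9
tcp_pos: [0.5906, 0.2248, 0.0938]
orientation: [0.0, 0.999, -0.051, -0.0]
ft_force: [0.5, -0.2, -0.9]
grip_width: 0.0148
gripper_force: 51.7
```

Request:
drive_tool(
  plan=[
    [0,0,1,0],
    [0,0,2,0],
    [0,0,3,0],
    [0,0,3,0],
  ],
)

```text
t: 11.23
tcp_pos: [0.5906, 0.2247, 0.0908]
orientation: [0.0, 0.999, -0.051, -0.0]
ft_force: [0.3, 0.4, -0.9]
grip_width: 0.0147
gripper_force: 51.7
```

Request:
drive_tool(
  plan=[
    [0,0,1,0],
    [0,0,2,0],
    [0,0,3,0],
    [0,0,3,0],
  ],
)

```text
t: 11.57
tcp_pos: [0.5906, 0.2248, 0.0879]
orientation: [0.0, 0.999, -0.051, -0.0]
ft_force: [-1.3, 0.8, -1.2]
grip_width: 0.0145
gripper_force: 51.8
```

Request:
drive_tool(
  plan=[
    [0,0,1,0],
    [0,0,2,0],
    [0,0,2,0],
  ],
)

```text
t: 11.82
tcp_pos: [0.5907, 0.2249, 0.0867]
orientation: [-0.0, 0.999, -0.051, 0.0]
ft_force: [-2.7, 1.2, 3.8]
grip_width: 0.0148
gripper_force: 52.4
```

Request:
drive_tool(
  plan=[
    [0,0,1,0],
    [0,0,2,0],
    [0,0,2,0],
  ],
)

```text
t: 12.07
tcp_pos: [0.5907, 0.2251, 0.0857]
orientation: [-0.0, 0.999, -0.051, 0.0]
ft_force: [-4.5, 0.5, 7.7]
grip_width: 0.0148
gripper_force: 52.9
```

Request:
drive_tool(
  plan=[
    [0,0,1,0],
    [0,0,2,0],
    [0,0,2,0],
  ],
)

```text
t: 12.32
tcp_pos: [0.5908, 0.2252, 0.085]
orientation: [-0.001, 0.999, -0.051, 0.001]
ft_force: [-6.4, -1.1, 11.9]
grip_width: 0.0146
gripper_force: 53.5
```

Wedge contact with the tip about 36 mm down, held slightly off the floor. I'll let go so it seats, rise, shut the fingers and look.

Request:
drive_tool(
  plan=[
    [0,0,0,0],
    [0,0,0,0],
    [0,0,0,0],
    [0,0,0,0],
    [0,0,0,0],
  ],
  jaw=1,
)

```text
t: 12.73
tcp_pos: [0.5907, 0.2246, 0.0814]
orientation: [0.0, 0.999, -0.051, -0.0]
ft_force: [-0.3, 0.1, 0.6]
grip_width: 0.0741
gripper_force: 0.0
```

Request:
drive_tool(
  plan=[
    [0,0,0,0],
    [0,0,-20,0],
    [0,0,-50,0],
    [0,0,-60,0],
    [0,0,-60,0],
  ],
)

```text
t: 13.15
tcp_pos: [0.5926, 0.2253, 0.1464]
orientation: [-0.001, 0.999, -0.051, 0.003]
ft_force: [-0.3, -0.0, 0.3]
grip_width: 0.085
gripper_force: 0.0
```

Request:
drive_tool(
  plan=[
    [0,0,0,0],
    [0,0,0,0],
    [0,0,0,0],
    [0,0,0,0],
    [0,0,0,0],
  ],
  jaw=0,
)

```text
t: 13.57
tcp_pos: [0.5903, 0.2246, 0.1407]
orientation: [0.0, 0.999, -0.051, -0.001]
ft_force: [-0.1, 0.1, 0.7]
grip_width: 0.0257
gripper_force: 0.0
```

Request:
drive_tool(
  plan=[
    [0,0,0,0],
    [0,0,0,0],
    [0,0,0,0],
  ],
)

```text
t: 13.82
tcp_pos: [0.5907, 0.2248, 0.142]
orientation: [0.0, 0.999, -0.051, -0.0]
ft_force: [-0.3, 0.1, 0.4]
grip_width: -0.0002
gripper_force: 0.0
```

Run:
```python
from h import *
s,t,r,y=pose();print(instub(t),t,y,s['ft_force'],s['grip_width'])
ims=[]
p=vision.capture('wrist')
for c in('wrist','side','top'):
  if c!='wrist': vision.capture(c)
  for n in ['key','key_head','keyway']:
    print(c,n,[(instub(d['at']),round(d['confidence'],2)) for d in models.landmark_of(c,n)[:1]])
q=vision.capture('side')
a=cv2.resize(p['color'][140:290,181:331],(400,400));b=cv2.resize(q['color'][100:180,197:277],(400,400),interpolation=cv2.INTER_CUBIC)
cv2.imwrite('pics/w7.png',np.hstack([a,b])[:,:,::-1])
```

```text
[564.5 284.3 142. ] [0.5907469  0.22476976 0.14197551] -0.10146035372026456 [-0.29619172  0.07956972  0.43561756] -0.00022536367216685022
wrist key [(array([559.9, 283.2,  34.2]), 0.92)]
wrist key_head [(array([561.5, 285.9, 121.4]), 0.87)]
wrist keyway [(array([555.4, 288. ,  88.3]), 0.94)]
side key [(array([558.8, 288.7,  36.2]), 0.42)]
side key_head [(array([557. , 289.6, 122.8]), 0.56)]
side keyway [(array([552.4, 285.9,  86.6]), 0.86)]
top key []
top key_head []
top keyway [(array([552.5, 283.6,  85.8]), 0.58)]
```

View pics/w7.png

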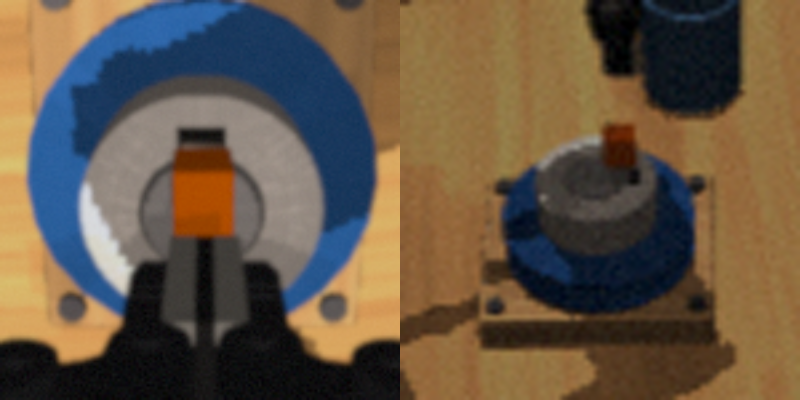

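The key has slid down by itself and stands upright in the keyway. The head is at (203,190) in the left image and sits just above the hub in the side view at (618,145). Now I'll press it with the shut fingertips.

Request:
drive_tool(
  plan=[
    [-4,0,0,0],
    [-4,0,15,0],
    [-4,0,30,0],
    [-4,0,40,0],
    [-4,0,44,0],
  ],
  squeeze=50,
)

```text
t: 14.88
tcp_pos: [0.5856, 0.2249, 0.0958]
orientation: [0.001, 0.999, -0.051, -0.002]
ft_force: [0.0, -0.2, -0.5]
grip_width: -0.0001
gripper_force: 0.0
```

Request:
drive_tool(
  plan=[
    [0,0,1,0],
    [0,0,2,0],
    [0,0,2,0],
  ],
)

```text
t: 15.13
tcp_pos: [0.5871, 0.2253, 0.0968]
orientation: [-0.0, 0.999, -0.051, 0.0]
ft_force: [-0.2, 0.0, 0.5]
grip_width: -0.0001
gripper_force: 0.0
```

Request:
drive_tool(
  plan=[
    [0,0,1,0],
    [0,0,2,0],
    [0,0,2,0],
  ],
)

```text
t: 15.38
tcp_pos: [0.5869, 0.2252, 0.0944]
orientation: [-0.0, 0.999, -0.051, 0.0]
ft_force: [1.0, 0.1, -0.0]
grip_width: -0.0
gripper_force: 0.0
```

Request:
drive_tool(
  plan=[
    [0,0,1,0],
    [0,0,2,0],
    [0,0,2,0],
  ],
)

```text
t: 15.63
tcp_pos: [0.5869, 0.2253, 0.0926]
orientation: [-0.0, 0.999, -0.051, 0.0]
ft_force: [-0.2, 0.1, 2.1]
grip_width: -0.0
gripper_force: 1.3
```

Request:
drive_tool(
  plan=[
    [0,0,1,0],
    [0,0,1.5,0],
    [0,0,1.5,0],
  ],
)

```text
t: 15.88
tcp_pos: [0.5871, 0.2255, 0.0922]
orientation: [-0.0, 0.999, -0.051, 0.001]
ft_force: [-2.3, -0.1, 6.4]
grip_width: -0.0002
gripper_force: 3.3
```

Request:
drive_tool(
  plan=[
    [0,0,1,0],
    [0,0,1.5,0],
    [0,0,1.5,0],
  ],
)

```text
t: 16.13
tcp_pos: [0.5871, 0.2257, 0.0918]
orientation: [-0.001, 0.999, -0.051, 0.001]
ft_force: [-4.2, 0.3, 10.6]
grip_width: -0.0002
gripper_force: 5.0
```

Request:
drive_tool(
  plan=[
    [0,0,0.5,0],
    [0,0,1,0],
    [0,0,1,0],
    [0,0,1,0],
  ],
)

```text
t: 16.47
tcp_pos: [0.5872, 0.2258, 0.0915]
orientation: [-0.001, 0.999, -0.05, 0.001]
ft_force: [-4.7, -0.6, 12.9]
grip_width: 0.0002
gripper_force: 6.2
```

Request:
drive_tool(
  plan=[
    [0,0,0.2,0],
    [0,0,0.5,0],
    [0,0,0.5,0],
    [0,0,0.5,0],
  ],
)

```text
t: 16.8
tcp_pos: [0.5872, 0.2259, 0.0914]
orientation: [-0.001, 0.999, -0.05, 0.002]
ft_force: [-5.5, -0.9, 14.8]
grip_width: -0.0002
gripper_force: 6.9
```

Request:
drive_tool(
  plan=[
    [0,0,0.3,0],
    [0,0,0.3,0],
    [0,0,0.3,0],
  ],
)

```text
t: 17.05
tcp_pos: [0.5873, 0.226, 0.0913]
orientation: [-0.001, 0.999, -0.05, 0.002]
ft_force: [-5.4, 0.7, 14.8]
grip_width: -0.0002
gripper_force: 7.2
```

Request:
drive_tool(
  plan=[
    [0,0,-4,0],
    [0,0,-15,0],
    [0,0,-40,0],
    [0,0,-70,0],
    [0,0,-70,0],
  ],
)

```text
t: 17.47
tcp_pos: [0.5889, 0.2258, 0.1647]
orientation: [-0.002, 0.999, -0.051, 0.004]
ft_force: [0.3, 0.9, 1.1]
grip_width: 0.0
gripper_force: 0.0
```

Run:
```python
from h import *
for c in('wrist','side'):
  vision.capture(c)
  for n in ['key','key_head']:
    print(c,n,[(instub(d['at']),round(d['confidence'],2)) for d in models.landmark_of(c,n)[:1]])
print(pose()[0]['ft_force'],pose()[1])
p=vision.capture('wrist')['color'];q=vision.capture('side')['color']
a=cv2.resize(p[110:260,181:331],(400,400));b=cv2.resize(q[100:180,197:277],(400,400),interpolation=cv2.INTER_CUBIC)
cv2.imwrite('pics/w8.png',np.hstack([a,b])[:,:,::-1])
```

```text
wrist key [(array([562.8, 280.7,  30.9]), 0.63)]
wrist key_head [(array([560.2, 289.7, 119.9]), 0.62)]
side key [(array([557.1, 288. ,  31.7]), 0.63)]
side key_head [(array([ 769.6, -176.5,   -1.2]), 0.7)]
[1.21864772 0.33782592 0.27001485] [0.58610986 0.22491927 0.15536323]
```

View pics/w8.png

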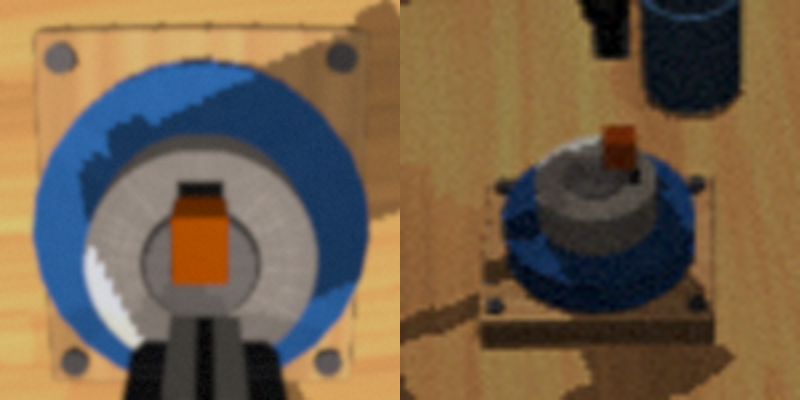

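The key stands seated and upright in the keyway at (200,240), with the gripper clear above it.

```bash
python3 -c "
from bench import bot
print(bot.hand_in())"
```

```text
the job is handed in; nothing more can be done
None
```

The taper key is in the pulley's keyway, sloped side outward, and was pressed with about 15 N. It stayed in place when I let go, and I handed the job in with the gripper clear, though I got no verdict back.

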